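# Fit the songbird topper to the music box

## Task

The little songbird topper lies on its side in the packing tray. Turn it upright by way of the sloped display stand: lay it in the stand's empty place with its pin at the foot and let go, then take it again another way and fit its pin into the socket on top of the plum music box, fully home and upright, and let go. Do not force it, and leave the other topper and the small goods around as they are.

Things in the scene. Friction and masses are not known exactly. Their poses are not given: they have to be found in the camera images.
- bird: Songbird topper, 120 mm long, 45 g. Origin at its pin's tip, z along the stem towards the bird; at the start it lies level. From the tip along z: brass pin 6 mm thick to 28 mm (tip chamfered 1 mm), collar 16 mm thick to 33, brass rod 9 mm thick to 75, wooden cup (plain cylinder, 26 mm thick) to 88, round bird, no wider than the cup but for its beak, to 120. Centre of mass about 58 mm from the tip.
- bird_pin_tip (a point): The point of the topper's pin, the origin of bird.
- bird_cup (a point): Centre of the topper's wooden cup, on the stem's axis 81.5 mm from the tip.
- tray: Fixed card tray, 130 (its x) by 176 mm (its y), walls 20 mm high, 5 mm thick. Origin: centre of underside. The topper lies along the tray's y, bird to +y, its axis over the middle line 23 mm above the counter, in two cork V-notches at most 23 mm wide: at 7-19 and 66-73 mm from the tip. Between collar and upper notch the rod is free all round, 18 mm of room under its axis.
- stand: Fixed pine display stand, dark wood base 176 (its x) by 120 (its y) by 10 mm, two like places for toppers 96 mm apart. Origin: centre of underside. A topper leans at 45 degrees, pin to bird along (0, 0.707, 0.707) in the stand's frame, in two V-notches open towards (0, -0.707, 0.707). The place at the stand's x = -48 mm is empty, the one at x = +48 mm holds the other topper.
- stand_foot (a point): Empty place of the stand: where the tip of the pin rests against a flat end piece; (-48, -45, 32) mm in the stand's frame. The V-notches, at most 23 mm wide, carry the pin 7-19 mm and the rod 66-73 mm from here up the slope. Between them the rod has 20 mm of room under its axis (square to the slope).
- stand_top (a point): Empty place of the stand: where the centre of the cup comes to lie, 81.5 mm up the slope from stand_foot. Cup and bird stand clear beyond the upper notch, free all round.
- music_box: Fixed plum lacquered music box, a square case 146 by 146 by 80 mm with a flat top and a winding key 16 mm long on its +x side. Origin: centre of underside. In the middle of the top a round wooden stage 68 mm in diameter, its top at 86 mm, turns with a little friction; in its middle a flush square brass bushing 22 mm wide holds the socket.
- socket (a point): Centre of the mouth of the socket, 86 mm above the counter: a round vertical hole 7 mm in diameter and 31 mm deep, its edge chamfered by 1 mm. The pin goes in 28 mm until the collar sits on the bushing.
- ball_topper: The other topper, with a plain ball of 28 mm in place of the bird and the same stem, in the stand's other place. Leave it.
- jade_frog: Bystander: jade frog figurine, 60 mm long, 45 mm high. Origin under its centre.
- crystal_box: Bystander: crystal prism box 50 by 80 by 61 mm. Origin under its centre.
- counter_bell: Bystander: brass counter bell, 68 mm in diameter, 43 mm high. Origin under its centre.
- crank_movement: Bystander: small hand-cranked musical movement on a wooden base 55 by 70 mm, 49 mm high. Origin under its centre.
Things that resemble listed ones, but are neither listed nor needed, are in the scene too. What is shaped like the bird but green is not meant.

How it is judged (in metres and radians):
On the way:
1. the songbird topper lies in the empty place of the sloped stand, pin at the foot, let go and at rest (distance between bird_pin_tip and stand_foot below 0.012 m and distance between bird_cup and stand_top below 0.012 m and contact force between the fingers and bird below 0.05 N and linear speed of bird below 0.02 m/s), for 0.2 s.
At the end, for the whole second after the job is handed in: The songbird topper stands upright (within 3.4 degrees) in the socket of the music box, its pin at least 25.5 mm deep (28 mm is fully home) and within 3 mm of the socket's axis, released and at rest (z of bird_pin_tip in the frame of socket below -0.0255 m and horizontal distance between bird_pin_tip and socket below 0.003 m and angle between bird's own z axis and vertical below 0.06 rad and linear speed of bird below 0.01 m/s); the robot touches nothing.
It fails at once if the topper is forced against the music box with more than 40 N (contact force between bird and music_box above 40 N).
It fails at once if the other topper is moved more than 15 mm in its place on the stand (distance of ball_topper from where it was at the start of the episode above 0.015 m).
It fails at once if the jade frog, crystal box, bell or hand-cranked movement is pushed more than 25 mm or tipped over (distance of any of jade_frog, crystal_box, counter_bell, crank_movement from where it was at the start of the episode above 0.025 m or angle between any of jade_frog, crystal_box, counter_bell, crank_movement's own z axis and vertical above 0.5 rad).
It also fails if it takes over 72 s, if anything falls off the work surface, if the arm or the gripper's body presses on something with over 40 N, if the wrist force passes 120 N, or if a joint passes its speed limit or range.

## Robot

A 6-joint arm with a two-finger parallel gripper is mounted at the origin on the work surface. World frame = base frame: x ahead of the robot, y to its left, z up, the work surface at z = 0. Lengths are in mm, angles in rad, forces in N, time in s.
With the tool pointing down it reaches from about 275 to 825 mm from the base axis. Payload 4.9 kg.
Tool frame: the origin (TCP) lies between the finger pads; the fingertips stand 17 mm ahead of it and the grasp point (between the pads) lies 2 mm behind it; z points along the fingers, y is the line along which they close (so a half turn about z gives the same grasp; the last joint's range is limited). The gripper opens to 85 mm and grips with 20 to 120 N. Pads are 22 mm wide; open, the fingers measure 114 mm over their backs; the gripper's body (76 mm by 85 mm) begins 54 mm behind the grasp point. The pads swing forward as they close: fully open they stand 13 mm farther back than shut.
Start: joints at [1.131, 0.326, -0.193, 1.052, 0, 1.437], TCP at [165.575, 524.503, 248.281] pointing down, gripper open.
Joint ranges: [-2.65, 2.65], [-0.97, 1.79], [-1.3, 1.35], [-1.93, 2.1], [-1.47, 1.37], [-3.14, 3.14]. Speed limits (rad/s): [2.57, 2.57, 3.14, 3.14, 3.14, 3.14].

## Interface

Orientations are given as a 3x3 rotation matrix whose columns are the frame's x, y, z axes.
In Python, from cell import telemetry, vision, job gives the robot as it stands.
- The arm moves only by the tool servo_tool, never from a script. Its argument "commands" is one flat list of numbers, 7 for each row, row after row: the shift along the tool's x, y, z in cm, then the turn, a rotation vector about the tool's x, y, z in rad, then the opening, from -1 (shut) to 1 (fully open). A call has 1 to 20 rows; each row is the pose to reach, as a shift and turn from the pose commanded when the call began, along the tool's axes at that moment; what a row does not reach only later rows make up. A row lasts 1/10 s, in which the tool goes at most 50 mm and 8.59 degrees, less where a joint would pass 70% of its speed; a pose out of reach is approached as far as the arm can. A call with a gripper value outside its range is refused whole. The fingers move at their own pace and stop on an object; "newtons" is the grip in N (left out, the last holds). Time passes only in rows, so rows that repeat a pose let the fingers close. It gives the time, the measured TCP pose, the force, the opening and the grip force at its end, in the units of the state.
- telemetry.state(): the state, without advancing time (a new reading comes with each control period).
- vision.read_camera(name): name is "side" or "top" or "wrist"; returns the picture (384x512x3 uint8, red, green, blue); there is no depth.
- vision.camera_params(name): a dict with "fx", "fy", "cx", "cy" (pixels), "origin" and "rotation" of the camera in the world; the wrist camera has in their place "tool_from_camera" (4x4, takes a point from camera to tool coordinates, whose origin is the TCP and whose axes are the flange's). Camera axes: x right, y up, looking along -z (the intrinsics and any distortion apply to the point x, -y, -z); pixel columns grow to the right and rows downward; lengths in mm; the calibration is good to about 2 mm. A picture is of the moment at which its call begins: read the wrist's pose just before it. camera_params takes no time and is no camera call.
- job.job_done(): hands the job in; it is judged then, once.
Trained networks look in the newest picture that a camera, given by its name, has taken for a name from the list of things; names that differ only in an ending like _2 or _b are one class to them, and where a whole thing is asked for, a point or a joint stands for the part that bears it (a point fixed in the world has none). Each returns a list of dicts, best first, with "p" (0 to 1); they miss things now and then, are a little off and sometimes report something else, mostly with a low value. They report only what shows in the picture. A call takes as long as a camera call. They do not tell look-alikes from the thing itself.
- vision.recognise(name, camera): "at" ([x, y, z] in mm, in the coordinates of the camera as it stood for that picture, good to about 4 mm: the middle of the surface that is visible of it).
- vision.masks_of(name, camera): "pixels" (384x512 bool, what is visible of it).
- vision.mark_of(name, camera): "at" ([x, y, z] in mm, in the coordinates of the camera as it stood for that picture, good to about 4 mm: a listed point, or the origin of a listed thing).
The state is a dict: "time_s": time; "q": joint angles; "qd": joint speeds; "joint_torque": joint torques, N m; "position": TCP position; "orientation": TCP orientation; "force": force on the tool from outside, world axes, zero at the start; "torque": the same for the moment, N m; "opening": opening from 0.0 (shut) to 1.0 (fully open); "finger_force": force on a finger pad.
Only numpy, scipy, OpenCV 4.12 (cv2) and the standard library are available. Lean on these libraries where they do the work, as an engineer would, in place of code of your own. Each camera call takes 0.05 s, during which the arm holds its last target. There are 200 camera calls.

## Working session

There is one attempt and no reset: what is moved stays moved. The work goes in short steps, Python scripts to look and compute and a tool call to move; the robot and the scene stay as the last step left them, time stands still between calls to the robot, and variables do not carry over. Pictures are saved under pics/ and viewed, at most 12 in all, crops included, and the job is handed in when it is done.

Besides the shell and the picture viewer there is one more tool, called after ">>>" in YAML: its name, and indented under it one key for each argument. servo_tool: Moves the arm, as the interface text tells. Its arguments: {"type":"object","properties":{"commands":{"type":"array","items":{"type":"number"}},"newtons":{"type":"number"}},"required":["commands"]}

```bash
mkdir -p pics; ls; cat > h.py <<'E'
import numpy as np, cv2
from cell import telemetry, vision, job
def cam(name):
    p=vision.camera_params(name)
    if 'origin' in p: return p,np.array(p['rotation']),np.array(p['origin'])
    s=telemetry.state(); T=np.array(p['tool_from_camera']); R=np.array(s['orientation'])
    return p,R@T[:3,:3],R@T[:3,3]+np.array(s['position'])
def shot(name,fn=None):
    c=cam(name); im=np.array(vision.read_camera(name))
    if fn: cv2.imwrite('pics/'+fn,im[:,:,::-1])
    return c,im
def w(c,at): return c[1]@np.array(at)+c[2]
def proj(c,X):
    v=c[1].T@(np.array(X)-c[2]); return c[0]['cx']+c[0]['fx']*v[0]/-v[2], c[0]['cy']+c[0]['fy']*-v[1]/-v[2]
def ray(c,u,v):
    d=c[1]@np.array([(u-c[0]['cx'])/c[0]['fx'],-(v-c[0]['cy'])/c[0]['fy'],-1.]); return d/np.linalg.norm(d)
def tri(cs,uvs):
    A=0;b=0
    for c,(u,v) in zip(cs,uvs):
        d=ray(c,u,v);P=np.eye(3)-np.outer(d,d);A=A+P;b=b+P@c[2]
    X=np.linalg.solve(A,b); return X
E
python3 - <<'E'
from h import *
np.set_printoptions(precision=1,suppress=True)
for n in ['side','top']:
    c,im=shot(n,n+'0.png'); print(n,{k:v for k,v in c[0].items() if k!='rotation'},c[1],c[2])
    for t in ['bird','bird_pin_tip','bird_cup','tray','stand','stand_foot','stand_top','music_box','socket','ball_topper','jade_frog','crystal_box','counter_bell','crank_movement']:
        for d in vision.mark_of(t,n)[:3]:
            X=w(c,d['at']); print(n,t,round(d['p'],2),X,np.array(proj(c,X)))
E
```

```text
pics
side {'fx': 380.0698681800673, 'fy': 380.0698681800673, 'cx': 249.98125506586325, 'cy': 194.01357370722272, 'origin': array([ 462.4, -917.2,  566.5])} [[ 1.   0.1 -0.1]
 [-0.1  0.5 -0.9]
 [-0.   0.9  0.5]] [ 462.4 -917.2  566.5]
side bird 0.98 [ 571.7 -525.8    3.6] [280.9 369. ]
side bird 0.74 [ 526.5 -343.9   22.4] [240.  286.6]
side bird 0.73 [ 420.9 -291.9    7.2] [187.8 280. ]
side bird_pin_tip 0.87 [ 567.5 -526.2    2.8] [278.4 369.9]
side bird_pin_tip 0.57 [ 424.2 -288.4   10.2] [189.2 277.7]
side bird_pin_tip 0.49 [ 527.2 -341.8   21.6] [240.1 286.1]
side bird_cup 0.7 [ 521.  -458.5   14.4] [245.  335.4]
side bird_cup 0.57 [ 338.9 -289.1   15.1] [148.  280.3]
side tray 0.55 [ 533.8 -280.1   -1.7] [239.8 274.2]
side stand 0.88 [556.7  12.7  -2. ] [235.1 205.2]
side stand_foot 0.8 [498.2 -20.2  34.9] [214.9 201.5]
side stand_top 0.57 [511.7  29.5  89.1] [217.6 175.3]
side music_box 0.8 [525.4 325.1  -3.1] [216.5 161.1]
side music_box 0.71 [372.7  32.4  -4. ] [170.4 207.2]
side music_box 0.41 [716.4 148.3   1.7] [279.5 178.8]
side socket 0.85 [526.1 318.2  84.9] [215.7 138.
[... 1140 characters left out ...]

top stand 0.6 [ 529.9 -337.9   23.7] [322.3 210.1]
top stand_foot 0.9 [497.4 -14.6  33.6] [227.8 219. ]
top stand_top 0.79 [511.   33.8  86.4] [212.1 214.4]
top stand_top 0.35 [373.3  34.7  -5.2] [213.8 255.1]
top stand_top 0.23 [557.6  12.9  -1.7] [220.6 201.8]
top music_box 0.82 [527.3 326.6  -2.7] [130.3 210.1]
top music_box 0.65 [ 529.9 -340.7   23.4] [323.1 210.1]
top socket 0.77 [526.2 327.6  84.7] [122.3 209.3]
top ball_topper 0.65 [593.7 -39.6  30. ] [235.4 190.8]
top jade_frog 0.5 [713.9 151.   -1.2] [181.8 157.2]
top jade_frog 0.5 [ 530.  -340.7   24.6] [323.2 210. ]
top crystal_box 0.92 [ 728.6 -148.6    1.2] [267.  153.5]
top crank_movement 0.83 [784.2  -2.7   1.2] [225.7 137.7]
```

```bash
python3 - <<'E'
import cv2
a=cv2.imread('pics/top0.png'); cv2.imwrite('pics/top0b.png',cv2.resize(a[110:290,90:410],None,fx=2.5,fy=2.5,interpolation=cv2.INTER_CUBIC))
a=cv2.imread('pics/side0.png'); cv2.imwrite('pics/side0b.png',cv2.resize(a[100:384,100:400],None,fx=2,fy=2,interpolation=cv2.INTER_CUBIC))
E
```

```text
(no output)
```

View pics/top0b.png

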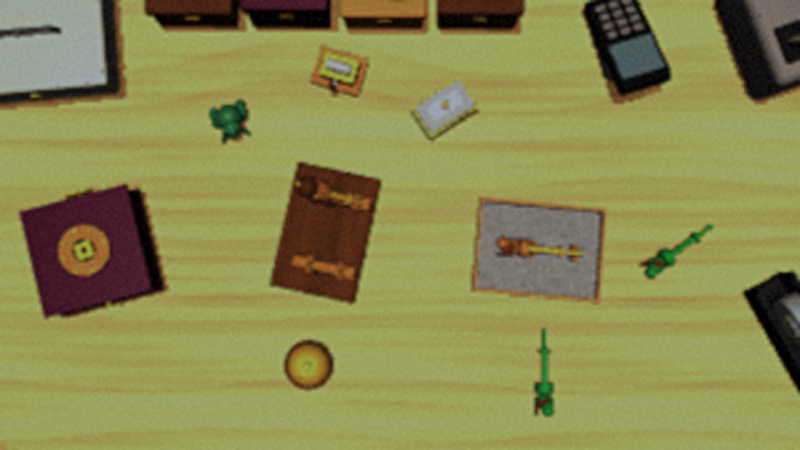

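View pics/side0b.png

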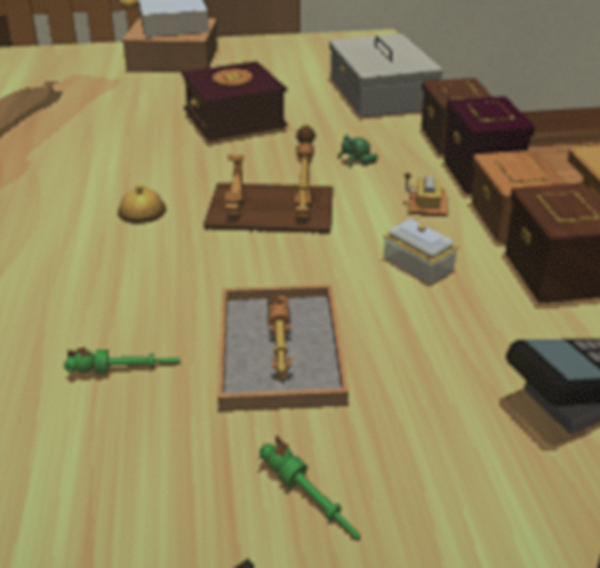

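The top crop shows the tray with the orange bird at about (540,250), bird towards +y. The stand is at (325,230) with its empty place on the low-x side, and the music box is at (85,250). The networks agree with this, and the green birds are the decoys. Next I'll check the tool axes and the wrist camera.

```bash
python3 - <<'E'
from h import *
np.set_printoptions(precision=3,suppress=True)
s=telemetry.state(); print(s['time_s'],np.array(s['position']),np.array(s['orientation']),s['opening'],s['force'])
print(vision.camera_params('wrist'))
# desired orientation: down, tool y = across the stem (yaw -4deg), view pose behind tray
from scipy.spatial.transform import Rotation as R
R0=np.array(s['orientation'])
print(np.degrees(np.arctan2(R0[1,:2],R0[0,:2])))
E
```

```text
1.5 [165.582 524.488 248.276] [[-0.954  0.301 -0.   ]
 [ 0.301  0.954 -0.   ]
 [ 0.    -0.    -1.   ]] 1.0005829221300884 [0.218 0.316 0.734]
{'fx': 272.3468416472757, 'fy': 272.3468416472757, 'cx': 251.67123528118316, 'cy': 193.03240187413843, 'tool_from_camera': array([[   0.001,    0.952,    0.305,   78.504],
       [   1.   ,   -0.   ,   -0.001,   -0.581],
       [  -0.001,    0.305,   -0.952, -126.423],
       [   0.   ,    0.   ,    0.   ,    1.   ]])}
[162.477  72.477]
```

>>> servo_tool:
  commands: [-39.6, -5.9, 0, 0, 0, 1.335, 1, -39.6, -5.9, 0, 0, 0, 1.335, 1, -39.6, -5.9, 0, 0, 0, 1.335, 1, -39.6, -5.9, 0, 0, 0, 1.335, 1, -39.6, -5.9, 0, 0, 0, 1.335, 1, -39.6, -5.9, 0, 0, 0, 1.335, 1, -39.6, -5.9, 0, 0, 0, 1.335, 1, -39.6, -5.9, 0, 0, 0, 1.335, 1, -39.6, -5.9, 0, 0, 0, 1.335, 1, -39.6, -5.9, 0, 0, 0, 1.335, 1, -39.6, -5.9, 0, 0, 0, 1.335, 1, -39.6, -5.9, 0, 0, 0, 1.335, 1]

```text
time_s: 2.7
position: [524.5, 349.7, 248.4]
orientation: [[0.067, 0.998, -0.0], [0.998, -0.067, -0.0], [-0.0, -0.0, -1.0]]
force: [-0.8, -0.4, 0.3]
opening: 1.001
finger_force: 0.0
```

```bash
cat > look.py <<'E'
from h import *
import sys,json,os
np.set_printoptions(precision=1,suppress=True)
fn=sys.argv[1]; c,im=shot('wrist',fn+'.png'); s=telemetry.state()
rec={'R':c[1].tolist(),'o':c[2].tolist(),'m':{}}
for t in sys.argv[2:]:
    for d in vision.mark_of(t,'wrist')[:2]:
        X=w(c,d['at']); print(t,round(d['p'],2),X,np.array(proj(c,X)))
        rec['m'].setdefault(t,(X.tolist(),proj(c,X)))
json.dump(rec,open('pics/'+fn+'.json','w'))
E
python3 look.py w_box socket music_box
```

```text
socket 0.6 [522.9 319.8  88.1] [252.5 206.7]
music_box 0.9 [528.5 323.4  -4.1] [256.  181.5]
```

>>> servo_tool:
  commands: [-5, 0, 0, 0, 0, 0, 1, -10, 0, 0, 0, 0, 0, 1, -10, 0, 0, 0, 0, 0, 1]

```text
time_s: 3.15
position: [517.2, 245.1, 248.4]
orientation: [[0.073, 0.997, -0.001], [0.997, -0.073, -0.002], [-0.003, -0.001, -1.0]]
force: [-0.2, 0.4, 0.1]
opening: 0.998
finger_force: 0.0
```

```bash
python3 look.py w_box2 socket music_box stand
```

```text
socket 0.68 [524.2 322.2  85.9] [253.6 106. ]
music_box 0.96 [524.7 322.1  -3.9] [253.6 105.9]
music_box 0.28 [ 723.5 -146.4   -3.8] [379.9 365.3]
stand 0.75 [557.6  15.7   3.5] [286.8 300. ]
```

>>> servo_tool:
  commands: [-5, 0, 0, 0, 0, 0, 1, -10, 0, 0, 0, 0, 0, 1, -15, 0, 0, 0, 0, 0, 1, -19, 0, 0, 0, 0, 0, 1, -19, 0, 0, 0, 0, 0, 1, -19, 0, 0, 0, 0, 0, 1]

```text
time_s: 3.95
position: [505.7, 60.1, 248.5]
orientation: [[0.07, 0.998, 0.001], [0.998, -0.07, 0.001], [0.001, 0.001, -1.0]]
force: [-0.0, 0.7, -0.4]
opening: 1.001
finger_force: 0.0
```

```bash
python3 look.py w_st1 stand stand_foot stand_top ball_topper
```

```text
stand 0.57 [556.   14.2   2.7] [289.1 193.9]
stand_foot 0.58 [497.7 -20.7  35.4] [250.2 228.3]
stand_top 0.62 [515.3  36.8  87.5] [262.1 200.4]
stand_top 0.22 [499.8 -21.1  39.2] [251.7 229.7]
ball_topper 0.65 [598.6 -37.   34.3] [324.  234.1]
```

>>> servo_tool:
  commands: [-5, 0, 0, 0, 0, 0, 1, -10, 0, 0, 0, 0, 0, 1, -10, 0, 0, 0, 0, 0, 1]

```text
time_s: 4.5
position: [498.4, -43.7, 248.3]
orientation: [[0.075, 0.997, 0.0], [0.997, -0.075, -0.002], [-0.002, 0.0, -1.0]]
force: [0.4, 0.7, 0.5]
opening: 0.999
finger_force: 0.0
```

```bash
python3 look.py w_st2 stand stand_foot stand_top ball_topper
```

```text
stand 0.77 [556.1  15.5   2.2] [292.3 117.1]
stand_foot 0.87 [498.7 -20.4  36.5] [250.8 151.7]
stand_foot 0.41 [781.1  -2.1   0.7] [462.5 117.7]
stand_top 0.57 [514.9  38.8  86.6] [262.4  99.7]
ball_topper 0.84 [594.4 -35.2  33.9] [327.4 157.4]
ball_topper 0.58 [512.6  33.8  85.2] [260.4 105.1]
```

>>> servo_tool:
  commands: [-5, 0, 0, 0, 0, 0, 1, -10, 0, 0, 0, 0, 0, 1, -15, 0, 0, 0, 0, 0, 1, -20, 0, 0, 0, 0, 0, 1, -25, 0, 0, 0, 0, 0, 1, -25, 0, 0, 0, 0, 0, 1, -25, 0, 0, 0, 0, 0, 1]

```text
time_s: 5.45
position: [480.9, -289.1, 247.9]
orientation: [[0.07, 0.998, -0.0], [0.998, -0.07, 0.001], [0.001, -0.0, -1.0]]
force: [0.1, -0.0, -0.4]
opening: 0.996
finger_force: 0.0
```

```bash
python3 look.py w_tr1 tray bird bird_pin_tip bird_cup
```

```text
tray 0.76 [ 532.  -284.9    3.2] [288.9 159.6]
bird 0.89 [ 569.1 -526.7    9.6] [316.5 306.2]
bird 0.76 [ 425.4 -286.     4.5] [211.9 165.8]
bird_pin_tip 0.87 [ 529.  -337.8   21.7] [289.5 200.3]
bird_pin_tip 0.8 [ 573.5 -521.4    3.8] [318.5 300.9]
bird_cup 0.93 [ 347.3 -286.2   11.6] [154.2 171. ]
bird_cup 0.76 [ 522.  -456.2   12.1] [286.3 271.2]
```

>>> servo_tool:
  commands: [-5, 0, 0, 0, 0, 0, 1, -10, 0, 0, 0, 0, 0, 1, -10, 0, 0, 0, 0, 0, 1]

```text
time_s: 6.0
position: [473.7, -393.4, 248.1]
orientation: [[0.073, 0.997, 0.001], [0.997, -0.073, -0.003], [-0.003, 0.001, -1.0]]
force: [0.9, 1.0, -0.4]
opening: 0.997
finger_force: 0.0
```

```bash
python3 look.py w_tr2 tray bird bird_pin_tip bird_cup; python3 - <<'E'
import cv2,numpy as np
a=cv2.imread('pics/w_tr2.png');b=cv2.imread('pics/w_st1.png')
f=lambda x:cv2.resize(x[60:360,120:400],None,fx=1.42,fy=1.42,interpolation=cv2.INTER_CUBIC)
cv2.imwrite('pics/pair.png',np.hstack([f(a),f(b)]))
E
```

```text
tray 0.93 [ 533.2 -286.6    4.9] [293.   77.6]
bird 0.88 [ 424.2 -285.     6.8] [206.2  82.9]
bird 0.8 [ 566.7 -525.6    8.2] [319.7 246.6]
bird_pin_tip 0.97 [ 526.6 -340.4   24.1] [291.  123.1]
bird_pin_tip 0.86 [ 426.1 -291.4    5.1] [208.5  88.3]
bird_cup 0.87 [ 521.6 -459.4   10.6] [288.6 208.3]
bird_cup 0.73 [ 533.8 -259.    26.8] [295.6  49.8]
```

View pics/pair.png

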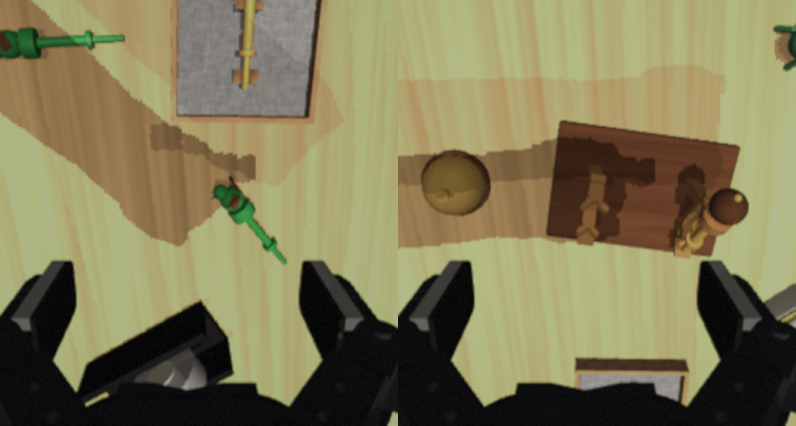

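>>> servo_tool:
  commands: [5, 2.5, 4.5, 0, 0, 0, 1, 10, 5, 9, 0, 0, 0, 1, 10.7, 5, 9.8, 0, 0, 0, 0.4, 10.7, 5, 9.8, 0, 0, 0, 0.4]

```text
time_s: 6.65
position: [529.9, -278.7, 146.2]
orientation: [[0.063, 0.998, -0.006], [0.998, -0.063, 0.006], [0.006, -0.006, -1.0]]
force: [-2.0, 0.0, -0.6]
opening: 0.708
finger_force: 0.0
```

```bash
python3 look.py w_b1 bird_pin_tip bird_cup bird tray
```

```text
bird_pin_tip 0.97 [ 425.3 -291.9    2.3] [155.  203.5]
bird_pin_tip 0.91 [ 528.8 -338.5   22.9] [255.5 247.3]
bird_cup 0.71 [ 534.9 -258.7   25.9] [257.1 171.8]
bird_cup 0.66 [ 526.6 -458.5   11.2] [259.3 332. ]
bird 0.8 [ 425.7 -287.6    4.8] [153.9 200.5]
tray 0.93 [ 535.  -284.3    1.8] [258.2 190.6]
```

View pics/w_b1.png

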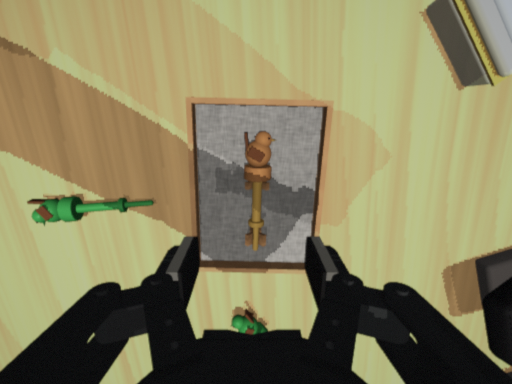

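The picture shows the bird in the tray with its pin tip at (256,247), cup at (258,172) and beak to the right at (271,138). Now I'll triangulate the points from the several views.

```bash
python3 - <<'E'
from h import *
import json
np.set_printoptions(precision=1,suppress=True)
def C(f):
    r=json.load(open(f'pics/{f}.json')); return (vision.camera_params('wrist'),np.array(r['R']),np.array(r['o'])),r['m']
T=cam('top');S=cam('side')
def t(name,*l):
    print(name,tri([a for a,b in l],[b for a,b in l]))
g=lambda f,n:(C(f)[0],C(f)[1][n][1])
b1=C('w_b1')[0]
t('tip',(b1,(255.5,247.3)),g('w_tr1','bird_pin_tip'),g('w_tr2','bird_pin_tip'),(T,(322.5,210.)),(S,(240,286.4)))
t('cup',(b1,(257.1,171.8)),(C('w_tr2')[0],(295.6,49.8)),(T,(298.9,208.9)))
t('foot',g('w_st1','stand_foot'),g('w_st2','stand_foot'),(T,(227.8,219)),(S,(214.9,201.5)))
t('top',g('w_st1','stand_top'),g('w_st2','stand_top'),(T,(212,214.3)),(S,(217.6,175.3)))
t('ball',g('w_st1','ball_topper'),g('w_st2','ball_topper'),(T,(235.5,190.7)),(S,(251,205.2)))
t('socket',g('w_box','socket'),g('w_box2','socket'),(T,(122.3,209.3)),(S,(215.7,138.6)))
for uv in [(255.5,247.3),(256.7,215),(257,190),(257.3,172)]:
    d=ray(b1,*uv); print(uv,b1[2]+d*(23-b1[2][2])/d[2])
print(telemetry.state()['position'])
E
```

```text
tip [ 528.6 -339.8   18.9]
cup [ 534.2 -258.4   24. ]
foot [498.  -18.8  35.6]
top [513.4  36.4  85.5]
ball [596.6 -39.   26.6]
socket [524.9 322.5  86.3]
(255.5, 247.3) [ 528.9 -338.4   23. ]
(256.7, 215) [ 532.1 -302.9   23. ]
(257, 190) [ 533.9 -277.2   23. ]
(257.3, 172) [ 535.2 -259.6   23. ]
[ 531.7 -286.8  151.9]
```

>>> servo_tool:
  commands: [-0.3, 0.1, 3, 0, 0, 0, 0.4, -0.3, 0.1, 7, 0, 0, 0, 0.4, -0.3, 0.1, 10, 0, 0, 0, 0.4, -0.3, 0.1, 12, 0, 0, 0, 0.4, -0.3, 0.1, 12.7, 0, 0, 0, 0.4, -0.3, 0.1, 12.7, 0, 0, 0, 0.4, -0.3, 0.1, 12.7, 0, 0, 0, 0.4]

```text
time_s: 7.6
position: [532.7, -290.2, 24.9]
orientation: [[0.071, 0.997, 0.002], [0.997, -0.071, -0.002], [-0.001, 0.002, -1.0]]
force: [-0.6, 0.4, 0.2]
opening: 0.696
finger_force: 0.0
```

>>> servo_tool:
  commands: [0, 0, 0, 0, 0, 0, -1, 0, 0, 0, 0, 0, 0, -1, 0, 0, 0, 0, 0, 0, -1, 0, 0, 0, 0, 0, 0, -1, 0, 0, 0, 0, 0, 0, -1, 0, 0, 0, 0, 0, 0, -1]
  newtons: 40

```text
time_s: 8.2
position: [532.8, -289.3, 24.0]
orientation: [[0.07, 0.998, 0.002], [0.998, -0.07, -0.001], [-0.001, 0.002, -1.0]]
force: [2.2, 0.6, 4.1]
opening: 0.087
finger_force: 39.1
```

>>> servo_tool:
  commands: [0, 0, -1, 0, 0, 0, -1, 0, 0, -3, 0, 0, 0, -1, 0, 0, -7, 0, 0, 0, -1, 0, 0, -12, 0, 0, 0, -1, 0, 0, -15, 0, 0, 0, -1, 0, 0, -15, 0, 0, 0, -1]

```text
time_s: 8.8
position: [533.7, -290.6, 178.7]
orientation: [[0.07, 0.998, 0.006], [0.998, -0.07, -0.005], [-0.005, 0.006, -1.0]]
force: [0.8, 0.3, -0.3]
opening: 0.083
finger_force: 39.0
```

```bash
python3 - <<'E'
from h import *
import json
np.set_printoptions(precision=1,suppress=True)
def C(f):
    r=json.load(open(f'pics/{f}.json')); return (vision.camera_params('wrist'),np.array(r['R']),np.array(r['o'])),r['m']
def fit(A,B):
    a=A-A.mean(0);b=B-B.mean(0); th=np.arctan2((a[:,0]*b[:,1]-a[:,1]*b[:,0]).sum(),(a*b).sum())
    R=np.array([[np.cos(th),-np.sin(th)],[np.sin(th),np.cos(th)]]); t=B.mean(0)-R@A.mean(0)
    print('yaw',np.degrees(th),'t',t,'res',(B-(A@R.T+t)).ravel(), 'foot',R@[-48,-45]+t,'top',R@[-48,12.63]+t)
fit(np.array([[-48,-45],[-48,12.6],[48,-45],[0,0]]),np.array([[498.,-18.8],[513.4,36.4],[596.6,-39],[556.7,14.6]]))
c=C('w_st1')[0]; P=[]
for x,y in [(561,121),(738,147),(711,255),(547,236)]:
    d=ray(c,120+(x-398)/1.42,60+y/1.42); P.append((c[2]+d*(10-c[2][2])/d[2])[:2])
fit(np.array([[-88,60],[88,60],[88,-60],[-88,-60]]),np.array(P))
s=telemetry.state();print(s['position'],s['opening'],s['force'])
E
```

```text
yaw -11.911218290891025 t [556.9  14.8] res [-2.7  0.6  0.9 -0.6  2.   0.2 -0.2 -0.2] foot [500.7 -19.4] top [512.6  37. ]
yaw -11.709707504466731 t [556.5  14.2] res [ 2.4 -0.9 -3.1 -1.6 -1.2  2.4  1.9  0.2] foot [500.4 -20.2] top [512.1  36.3]
[ 533.7 -290.6  178.7] 0.08301509197470365 [ 0.8  0.3 -0.3]
```

```bash
python3 look.py w_h1 bird_pin_tip bird_cup; python3 - <<'E'
from h import *
import json
s=telemetry.state();R=np.array(s['orientation']);p=np.array(s['position'])
for k,(X,uv) in json.load(open('pics/w_h1.json'))['m'].items(): print(k,R.T@(np.array(X)-p))
c=cam('side')
vision.read_camera('side')
for n in ['bird_pin_tip','bird_cup']:
  for d in vision.mark_of(n,'side')[:4]: print(n,d['p'],R.T@(w(c,d['at'])-p))
E
```

```text
bird_pin_tip 0.75 [ 427.5 -291.7    4.7] [158.5 184.4]
bird_pin_tip 0.69 [ 530.2 -342.4  178.2] [252.3 336.8]
bird_cup 0.96 [ 536.7 -263.4  181.1] [254.5 214.1]
bird_cup 0.94 [ 344.4 -288.9   11.7] [ 82.6 188.8]
bird_pin_tip [ -10.57118237 -102.59537939  167.99428735]
bird_cup [25.47044951  4.02564005 -8.52834288]
bird_pin_tip 0.83 [-235.11833581   53.65609967  170.78829786]
bird_pin_tip 0.62 [-51.34560658  -0.38168488   1.39738361]
bird_pin_tip 0.55 [  -8.07288109 -108.0885983   164.33894378]
bird_cup 0.72 [28.59069263 -3.01204765  1.49361573]
bird_cup 0.68 [ -18.05827625 -190.50885392  162.3683227 ]
```

View pics/w_h1.png

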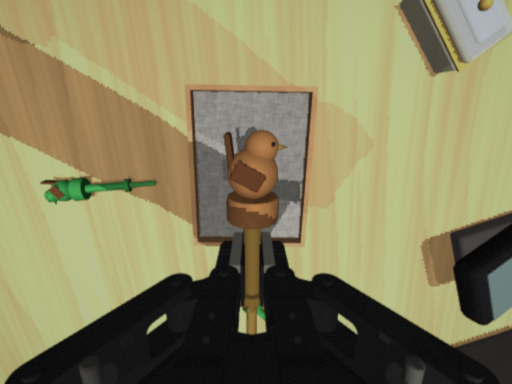

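The bird is held level, with its cup at about (252,210) and tip at (252,330) in the picture. TCP sits about 52 mm from the tip. Next I'll work out the moves to the stand.

```bash
cat > mv.py <<'E'
from h import *
from scipy.spatial.transform import Rotation as Ro
np.set_printoptions(precision=4,suppress=True)
th=np.radians(-11.8);X=np.array([np.cos(th),np.sin(th),0]);Y=np.array([-np.sin(th),np.cos(th),0]);Z=np.array([0,0,1.])
b=(Y+Z)/2**.5; n=(Z-Y)/2**.5
foot=np.array([500.5,-19.8,32])
def go(R,p):
    s=telemetry.state();R0=np.array(s['orientation']);p0=np.array(s['position'])
    print('cm',R0.T@(np.array(p)-p0)/10,'rot',Ro.from_matrix(R0.T@R).as_rotvec(),'from',p0,'f',s['force'],s['opening'])
tilt=np.column_stack([b,X,-n]); down=np.column_stack([Y,X,-Z])
E
python3 - <<'E'
from mv import *
go(tilt,foot+54.5*b+1.5*n+70*n+[0,-10,30])
E
```

```text
cm [24.3731 -4.9692  2.0929] rot [-0.0566  0.7825  0.1275] from [ 530.6238 -288.2201  171.4046] f [-0.1867 -0.2186 -0.1167] 0.08146112502558278
```

>>> servo_tool:
  commands: [4, -0.5, 0, 0, 0.08, 0.01, -1, 8, -1.5, 0, -0.01, 0.22, 0.03, -1, 12, -2.5, 0.8, -0.02, 0.36, 0.06, -1, 16, -3.5, 1.4, -0.04, 0.5, 0.08, -1, 20, -4.5, 1.8, -0.05, 0.64, 0.1, -1, 23, -5, 2.1, -0.057, 0.74, 0.12, -1, 24.4, -5, 2.1, -0.057, 0.78, 0.128, -1, 24.4, -5, 2.1, -0.057, 0.783, 0.128, -1, 24.4, -5, 2.1, -0.057, 0.783, 0.128, -1, 24.4, -5, 2.1, -0.057, 0.783, 0.128, -1]

```text
time_s: 10.1
position: [499.5, -42.8, 152.3]
orientation: [[0.142, 0.979, 0.148], [0.694, -0.205, 0.69], [0.706, 0.005, -0.709]]
force: [1.3, -0.4, -0.8]
opening: 0.081
finger_force: 39.0
```

```bash
python3 - <<'E'
from mv import *
for i in range(2): vision.read_camera('side')
go(tilt,foot+54.5*b+1.5*n+40*n); go(tilt,foot+54.5*b+1.5*n)
c=cam('side');s=telemetry.state();R=np.array(s['orientation']);p=np.array(s['position'])
for m in ['bird_pin_tip','bird_cup']:
  for d in vision.mark_of(m,'side')[:4]:
    if w(c,d['at'])[2]>40: print(m,d['p'],R.T@(w(c,d['at'])-p))
  for d in vision.mark_of(m,'wrist')[:0]: pass
E
```

```text
cm [-1.4601 -0.4056  5.9831] rot [0.0041 0.0021 0.0031] from [499.5467 -42.775  152.5994] f [ 0.6243  0.1733 -0.7623] 0.08846646930110924
cm [-1.4519 -0.422   9.9831] rot [0.0041 0.0021 0.0031] from [499.5467 -42.775  152.5994] f [ 0.6243  0.1733 -0.7623] 0.08846646930110924
```

>>> servo_tool:
  commands: [-1, -0.3, 2, 0.004, 0, 0, -1, -1.4, -0.4, 4, 0.004, 0, 0, -1, -1.4, -0.4, 6, 0.004, 0, 0, -1, -1.4, -0.4, 7.5, 0.004, 0, 0, -1, -1.4, -0.4, 8.5, 0.004, 0, 0, -1, -1.4, -0.4, 8.8, 0.004, 0, 0, -1, -1.4, -0.4, 8.8, 0.004, 0, 0, -1]

```text
time_s: 11.1
position: [505.9, 9.7, 79.8]
orientation: [[0.143, 0.979, 0.143], [0.694, -0.202, 0.691], [0.706, 0.0, -0.709]]
force: [-0.4, -1.2, -4.4]
opening: 0.08
finger_force: 40.5
```

```bash
python3 look.py w_p1 bird_pin_tip bird_cup stand_foot stand_top; python3 - <<'E'
from mv import *
go(tilt,foot+54.5*b+1.5*n)
c,a=shot('side'); 
cv2.imwrite('pics/sidep.png',cv2.resize(a[130:250,150:310,::-1],None,fx=4,fy=4,interpolation=cv2.INTER_CUBIC))
E
```

```text
bird_pin_tip 0.56 [496.2 -25.3  41. ] [248.3 337.3]
bird_cup 0.95 [511.6  31.5 100.3] [254.9 206.6]
stand_foot 0.71 [499.9 -20.5  30.2] [252.6 327.5]
cm [-0.0422  0.0685  1.1487] rot [-0.0011  0.0017  0.0018] from [505.9075   9.3766  80.0318] f [-1.3127 -0.4588 -4.7649] 0.08675372475425026
```

View pics/sidep.png

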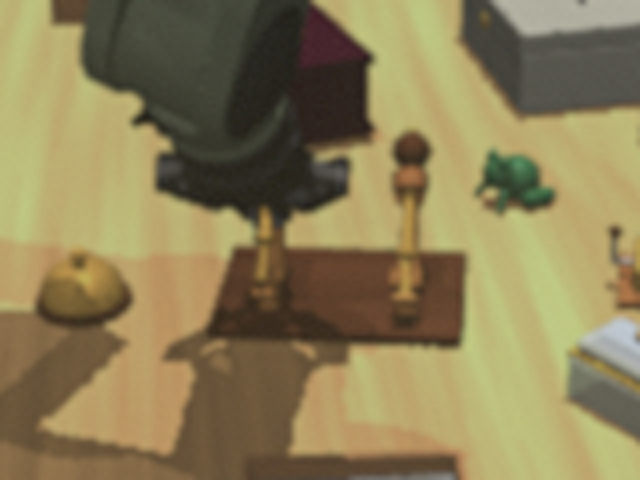

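View pics/w_p1.png

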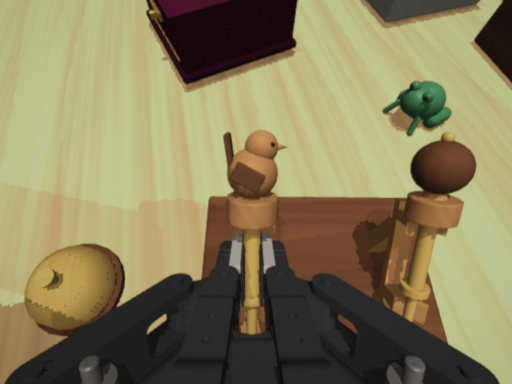

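The bird is over its place at (252,220), parallel to the ball topper, with 11 mm left to go. I'll lower it slowly.

>>> servo_tool:
  commands: [0, 0.05, 0.3, 0, 0, 0, -1, 0, 0.05, 0.5, 0, 0, 0, -1, 0, 0.05, 0.7, 0, 0, 0, -1, 0, 0.05, 0.7, 0, 0, 0, -1]

```text
time_s: 11.8
position: [508.7, 13.6, 75.3]
orientation: [[0.141, 0.979, 0.146], [0.694, -0.203, 0.69], [0.706, 0.003, -0.709]]
force: [0.3, -4.8, -2.9]
opening: 0.084
finger_force: 41.4
```

>>> servo_tool:
  commands: [0, 0, 0.2, 0, 0, 0, -1, 0, 0, 0.3, 0, 0, 0, -1, 0, 0, 0.3, 0, 0, 0, -1]

```text
time_s: 12.1
position: [509.1, 15.6, 73.2]
orientation: [[0.142, 0.979, 0.146], [0.694, -0.203, 0.69], [0.706, 0.003, -0.709]]
force: [0.2, -4.8, -2.0]
opening: 0.084
finger_force: 41.5
```

>>> servo_tool:
  commands: [0, 0, 0.1, 0, 0, 0, -1, 0, 0, 0.2, 0, 0, 0, -1, 0, 0, 0.2, 0, 0, 0, -1]

```text
time_s: 12.4
position: [509.4, 16.5, 72.3]
orientation: [[0.142, 0.979, 0.146], [0.694, -0.204, 0.69], [0.705, 0.003, -0.709]]
force: [-3.7, -8.9, 2.3]
opening: 0.084
finger_force: 42.2
```

>>> servo_tool:
  commands: [0, 0, 0, 0, 0, 0, -0.2, 0, 0, 0, 0, 0, 0, -0.2, 0, 0, 0, 0, 0, 0, -0.2, 0, 0, 0, 0, 0, 0, -0.2, 0, 0, -1, 0, 0, 0, -0.2, 0, 0, -3, 0, 0, 0, -0.2, 0, 0, -6, 0, 0, 0, -0.2, 0, 0, -8, 0, 0, 0, -0.2, 0, 0, -8, 0, 0, 0, -0.2]

```text
time_s: 13.3
position: [498.3, -39.7, 130.1]
orientation: [[0.142, 0.979, 0.148], [0.694, -0.205, 0.69], [0.706, 0.005, -0.709]]
force: [0.2, -0.5, -0.8]
opening: 0.397
finger_force: 0.0
```

```bash
for i in 1 2; do python3 look.py w_r$i bird_pin_tip bird_cup ball_topper; done; python3 - <<'E'
from mv import *
print(foot, foot+81.5*b)
c,a=shot('side')
for m in ['bird_pin_tip','bird_cup']:
  for d in vision.mark_of(m,'side')[:5]: 
    if w(c,d['at'])[1]>-100: print(m,d['p'],w(c,d['at']))
go(tilt,foot)
E
```

```text
bird_pin_tip 0.94 [498.6 -18.4  34.5] [247.1 262.7]
bird_cup 0.56 [511.8  38.4  92.5] [248.5 171.2]
ball_topper 0.76 [596.  -37.2  33.4] [359.2 261.4]
bird_pin_tip 0.67 [502.6 -22.6  32.5] [256.1 269.8]
bird_cup 0.56 [512.   36.9  92.9] [253.  174.1]
ball_topper 0.78 [595.2 -37.8  35.1] [364.6 264.8]
ball_topper 0.58 [498.7 -21.7  32.8] [251.4 269.6]
[500.5 -19.8  32. ] [512.2849  36.6113  89.6292]
bird_pin_tip 0.59 [498.9835 -19.4702  31.678 ]
bird_cup 0.4 [512.1602  34.8842  90.2918]
cm [-5.543   0.0277  8.0301] rot [-0.0017  0.0007  0.0022] from [496.6639 -36.9013 127.9878] f [ 0.3141  0.5818 -0.0828] 0.4028238159854494
```

View pics/w_r2.png

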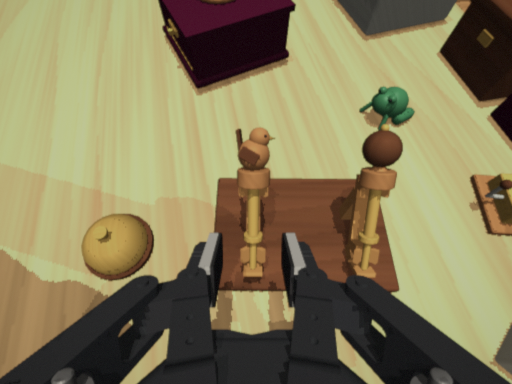

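The bird rests in its place at (253,220), parallel to the other topper. I'll swing round to take it by the cup from straight above.

```bash
python3 - <<'E'
from mv import *
g=foot+83*b; g[2]=91
go(down,g+[0,0,75]); print(telemetry.state()['q'],g)
E
```

```text
cm [8.0787 0.0481 2.6959] rot [-0.0008 -0.7847  0.0027] from [496.6639 -36.9013 127.9878] f [ 0.3141  0.5818 -0.0828] 0.4028238159854494
[-0.6205  0.5682 -0.4266  0.9604  0.7024  1.011 ] [512.5018  37.6496  91.    ]
```

>>> servo_tool:
  commands: [2.5, 0, -1.5, 0, -0.12, 0, -0.1, 5, 0, -1, 0, -0.26, 0, -0.1, 7, 0, 0.5, 0, -0.41, 0, -0.1, 8.1, 0, 2, 0, -0.55, 0, -0.1, 8.1, 0, 2.7, 0, -0.69, 0, -0.1, 8.1, 0, 2.7, 0, -0.785, 0, -0.1, 8.1, 0, 2.7, 0, -0.785, 0, -0.1, 8.1, 0, 2.7, 0, -0.785, 0, -0.1, 8.1, 0, 2.7, 0, -0.785, 0, -0.1]

```text
time_s: 14.75
position: [512.0, 36.8, 166.0]
orientation: [[0.204, 0.979, 0.0], [0.979, -0.204, 0.0], [0.0, 0.0, -1.0]]
force: [-1.1, 0.6, 0.1]
opening: 0.45
finger_force: 0.0
```

```bash
python3 look.py w_g1 bird_pin_tip bird_cup stand_top; python3 - <<'E'
from mv import *
g=foot+83*b; g[2]=91
go(down,g)
s=telemetry.state();c=cam('wrist'); print(foot+81.5*b,proj(c,foot+81.5*b))
E
```

```text
bird_pin_tip 0.71 [714.8 153.2   2.9] [441.1  18.2]
bird_pin_tip 0.68 [499.5 -20.1  31.5] [251.4 240.1]
bird_cup 0.82 [513.5  35.   92.7] [254.5 211.6]
bird_cup 0.41 [499.7 -18.9  32.7] [251.4 239.6]
stand_top 0.71 [517.1  37.5  86.5] [258.1 205.1]
cm [0.1277 0.008  7.5197] rot [0.0005 0.0001 0.0001] from [512.1313  36.4331 166.1975] f [ 0.8572 -0.7951 -0.5947] 0.4518838239741263
[512.2849  36.6113  89.6292] (np.float64(252.20399944917708), np.float64(208.09948288865883))
```

View pics/w_g1.png

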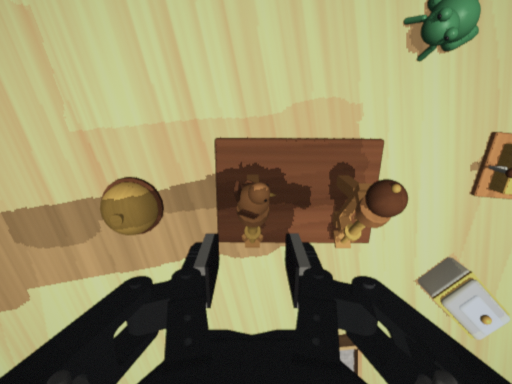

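The bird is at (254,203), midway between the fingers, and the stand is square in the image. Going down on the cup.

>>> servo_tool:
  commands: [0.1, 0, 2, 0, 0, 0, -0.1, 0.1, 0, 4, 0, 0, 0, -0.1, 0.1, 0, 6, 0, 0, 0, -0.1, 0.1, 0, 7, 0, 0, 0, -0.1, 0.1, 0, 7.5, 0, 0, 0, -0.1, 0.1, 0, 7.5, 0, 0, 0, -0.1, 0.1, 0, 7.5, 0, 0, 0, -0.1]

```text
time_s: 15.65
position: [513.1, 38.3, 92.0]
orientation: [[0.203, 0.979, 0.002], [0.979, -0.203, -0.001], [-0.0, 0.002, -1.0]]
force: [0.1, 0.4, -0.4]
opening: 0.447
finger_force: 0.0
```

>>> servo_tool:
  commands: [0, 0, 0, 0, 0, 0, -1, 0, 0, 0, 0, 0, 0, -1, 0, 0, 0, 0, 0, 0, -1, 0, 0, 0, 0, 0, 0, -1, 0, 0, 0, 0, 0, 0, -1]
  newtons: 50

```text
time_s: 16.15
position: [513.0, 38.5, 92.1]
orientation: [[0.202, 0.979, 0.002], [0.979, -0.202, -0.001], [-0.0, 0.002, -1.0]]
force: [-1.5, 0.3, 6.5]
opening: 0.28
finger_force: 49.0
```

>>> servo_tool:
  commands: [-0.5, 0, -0.5, 0, 0, 0, -1, -1.5, 0, -1.5, 0, 0, 0, -1, -3, 0, -3, 0, 0, 0, -1, -3, 0, -6, 0, 0, 0, -1, -3, 0, -10, 0, 0, 0, -1, -3, 0, -12, 0, 0, 0, -1, -3, 0, -12, 0, 0, 0, -1]

```text
time_s: 16.85
position: [508.2, 7.8, 215.1]
orientation: [[0.203, 0.979, 0.007], [0.979, -0.203, -0.002], [-0.001, 0.007, -1.0]]
force: [1.6, -0.6, 0.2]
opening: 0.284
finger_force: 49.1
```

```bash
python3 look.py w_l1 bird_pin_tip bird_cup; python3 - <<'E'
from mv import *
c,a=shot('side'); s=telemetry.state();R=np.array(s['orientation']);p=np.array(s['position']);C={}
for m in ['bird_pin_tip','bird_cup']:
  for d in vision.mark_of(m,'side')[:5]: 
    if w(c,d['at'])[2]>60: print(m,d['p'],R.T@(w(c,d['at'])-p))
print(p,s['opening'],s['force'])
E
```

```text
bird_pin_tip 0.63 [498.1 -49.2 155.3] [253.7 283.2]
bird_cup 0.74 [508.    5.3 213. ] [252.8 262.2]
bird_cup 0.65 [779.3  -1.1   0.5] [467.4 132.6]
bird_pin_tip 0.71 [-60.1148  -1.255   58.6336]
bird_pin_tip 0.35 [-62.6472  -1.2086  63.2913]
bird_cup 0.66 [-61.1021   0.8046  59.1561]
bird_cup 0.49 [-3.8123 -0.7803  3.257 ]
[505.2628   8.8228 210.254 ] 0.2804051245042869 [-0.4439 -0.1166 -1.403 ]
```

```bash
python3 - <<'E'
from mv import *
go(tilt,[525,322.5,215])
E
```

```text
cm [31.094  -4.4191 -0.5145] rot [-0.0025  0.7863  0.0013] from [505.3202   9.0497 210.0672] f [ 0.4817  0.0634 -1.07  ] 0.27955155312748714
```

>>> servo_tool:
  commands: [3, -0.4, -1, 0, 0.1, 0, -1, 7, -1, -1, 0, 0.22, 0, -1, 11, -1.6, -1, 0, 0.34, 0, -1, 15, -2.2, -1, 0, 0.46, 0, -1, 19, -2.8, -0.8, 0, 0.58, 0, -1, 23, -3.4, -0.6, 0, 0.7, 0, -1, 27, -4, -0.5, 0, 0.785, 0, -1, 30, -4.4, -0.5, 0, 0.785, 0, -1, 31.1, -4.4, -0.5, 0, 0.785, 0, -1, 31.1, -4.4, -0.5, 0, 0.785, 0, -1, 31.1, -4.4, -0.5, 0, 0.785, 0, -1, 31.1, -4.4, -0.5, 0, 0.785, 0, -1]

```text
time_s: 18.35
position: [526.5, 321.7, 216.1]
orientation: [[0.144, 0.979, 0.144], [0.693, -0.203, 0.691], [0.706, 0.001, -0.708]]
force: [0.5, 0.5, -0.4]
opening: 0.284
finger_force: 49.1
```

```bash
python3 look.py w_s1 bird_pin_tip bird_cup socket; python3 look.py w_s2 bird_pin_tip bird_cup socket; python3 - <<'E'
from mv import *
c,a=shot('side','side_s.png'); s=telemetry.state()
for m in ['bird_pin_tip','bird_cup','socket']:
  for d in vision.mark_of(m,'side')[:5]: 
    if w(c,d['at'])[2]>60: print(m,d['p'],w(c,d['at']),np.array(proj(c,w(c,d['at']))))
go(tilt,[525,322.5,215]); print(s['q'])
a1=cv2.imread('pics/w_s2.png');a2=cv2.imread('pics/side_s.png')
print(proj(c,[525,322.5,86]))
cv2.imwrite('pics/pair2.png',np.hstack([cv2.resize(a1[150:384,110:410],(512,400),interpolation=cv2.INTER_CUBIC),cv2.resize(a2[50:190,160:260],(286,400),interpolation=cv2.INTER_CUBIC)]))
E
```

```text
bird_pin_tip 0.66 [529.1 324.5 130.5] [254.6 281.7]
bird_cup 0.66 [527.1 322.8 215.9] [253.2 259.1]
bird_cup 0.36 [526.9 322.6 130.7] [252.4 284.6]
socket 0.89 [526.2 322.4  85.8] [251.7 292.4]
bird_pin_tip 0.59 [524.9 321.5 130.8] [250.2 286.9]
bird_cup 0.87 [525.1 322.9 214.8] [249.4 260.5]
socket 0.35 [525.4 323.6  -0.6] [250.8 301.1]
bird_pin_tip 0.49 [524.5348 322.9686 131.9793] [214.51   125.0762]
bird_cup 0.46 [523.3352 321.2172 211.0867] [213.0461 102.1781]
socket 0.92 [527.2585 321.1536  87.8925] [215.9387 137.4791]
cm [-0.1072 -0.1106  0.0596] rot [-0.001   0.0009  0.0022] from [526.1506 322.6069 216.18  ] f [-0.0008 -0.2469 -1.2656] 0.2809985059724816
[ 0.1031  0.302  -0.5754  0.3996  0.7385  1.992 ]
(np.float64(215.2812861192751), np.float64(137.89069586341927))
```

View pics/pair2.png

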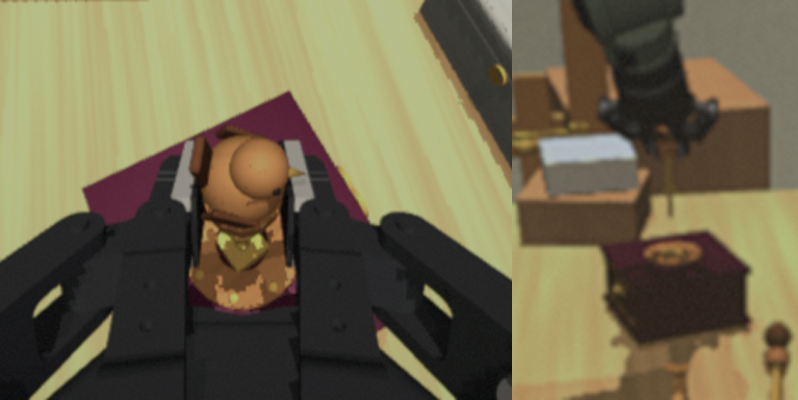

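The bird is upright over the box, with the bushing at about (240,248) in the left image and the pin in line above the stage in the side view. I'll refine the socket centre from the stage disc.

```bash
python3 - <<'E'
from h import *
import json
np.set_printoptions(precision=2,suppress=True)
def C(f):
    r=json.load(open(f'pics/{f}.json')); return (vision.camera_params('wrist'),np.array(r['R']),np.array(r['o']))
L=[('w_box.png',C('w_box')),('w_box2.png',C('w_box2')),('top0.png',cam('top')),('side0.png',cam('side'))]
X0=np.array([525,322.5,86])
uv=[]
for f,c in L:
    im=cv2.imread('pics/'+f); u,v=proj(c,X0); hsv=cv2.cvtColor(im,cv2.COLOR_BGR2HSV)
    m=((hsv[...,0]>4)&(hsv[...,0]<32)&(hsv[...,2]>95)).astype(np.uint8)
    k,lab,st,ce=cv2.connectedComponentsWithStats(m)
    r=max(3,int(20*c[0]['fx']/np.linalg.norm(c[2]-X0)))
    sub=lab[int(v)-r:int(v)+r+1,int(u)-r:int(u)+r+1]; l=np.bincount(sub[sub>0]).argmax()
    cn,_=cv2.findContours((lab==l).astype(np.uint8),cv2.RETR_EXTERNAL,cv2.CHAIN_APPROX_NONE)
    h=cv2.convexHull(max(cn,key=cv2.contourArea)); e=cv2.fitEllipse(h)
    d=ray(c,*e[0]); P=c[2]+d*(86-c[2][2])/d[2]; uv.append(e[0])
    print(f,(u,v),'ell',e,'exp diam px',68*c[0]['fx']/np.linalg.norm(c[2]-X0),P)
print('tri',tri([c for _,c in L],uv),'no side',tri([c for _,c in L[:3]],uv[:3]))
s=telemetry.state();print(s['position'])
E
```

```text
w_box.png (np.float64(254.14806860109636), np.float64(203.6076730812097)) ell ((255.38499450683594, 201.40768432617188), (54.72200012207031, 58.37372589111328), 86.35330963134766) exp diam px 60.26947878358539 [526.55 325.03  86.  ]
w_box2.png (np.float64(254.35586601390273), np.float64(105.58496344258967)) ell ((255.59742736816406, 102.87504577636719), (67.17323303222656, 70.61479949951172), 1.445838212966919) exp diam px 64.16731531697067 [526.43 325.    86.  ]
top0.png (np.float64(123.77486106990824), np.float64(209.66534083296833)) ell ((123.00724029541016, 209.68472290039062), (20.56981658935547, 21.132497787475586), 61.075557708740234) exp diam px 19.845182571698206 [524.92 325.    86.  ]
side0.png (np.float64(215.2812861192751), np.float64(137.89069586341927)) ell ((215.73382568359375, 137.9328155517578), (8.209108352661133, 19.923828125), 88.72862243652344) exp diam px 19.417207593742773 [526.52 321.87  86.  ]
tri [526.15 324.97  84.98] no side [525.97 325.01  85.76]
[526.15 322.61 216.18]
```

```bash
python3 - <<'E'
from mv import *
c=cam('side')
im=cv2.imread('pics/side_s.png').astype(int)
for z in (131,140,150,160): print(z,proj(c,[526.15,322.6,z]))
for r in range(106,130): print(r,[int(x) for x in (im[r,207:224,2]-im[r,207:224,0])])
E
```

```text
131 (np.float64(215.00745920392643), np.float64(125.36517181051539))
140 (np.float64(214.88387472270375), np.float64(122.81383678906538))
150 (np.float64(214.74555007874685), np.float64(119.95819905069025))
160 (np.float64(214.6061518517381), np.float64(117.08039776870999))
106 [37, 34, 32, 29, 30, 34, 41, 45, 43, 36, 33, 31, 28, 33, 36, 37, 36]
107 [35, 34, 33, 33, 33, 33, 42, 49, 45, 37, 36, 34, 36, 38, 37, 37, 36]
108 [41, 33, 34, 33, 35, 37, 41, 48, 44, 37, 36, 35, 37, 36, 37, 37, 36]
109 [57, 39, 31, 33, 33, 34, 43, 47, 46, 37, 36, 36, 36, 38, 35, 38, 35]
110 [63, 41, 33, 34, 35, 35, 42, 48, 45, 37, 35, 35, 35, 36, 36, 36, 37]
111 [54, 36, 33, 33, 34, 36, 42, 48, 45, 37, 36, 34, 36, 37, 36, 35, 36]
112 [40, 29, 32, 34, 33, 36, 42, 48, 47, 38, 34, 35, 37, 37, 35, 38, 37]
113 [29, 29, 33, 33, 37, 35, 41, 47, 47, 39, 34, 36, 36, 35, 36, 39, 36]
114 [25, 29, 34, 35, 35, 36, 40, 46, 48, 41, 37, 35, 35, 37, 36, 35, 34]
115 [23, 30, 34, 35, 36, 37, 41, 47, 49, 46, 39, 35, 36, 35, 35, 34, 36]
116 [23, 30, 33, 33, 34, 37, 47, 51, 51, 47, 42, 37, 35, 35, 37, 37, 38]
117 [23, 29, 36, 39, 3
[... 226 characters left out ...]
71, 60, 54, 59, 67, 68, 69, 72, 71, 72, 72]
121 [27, 44, 64, 73, 74, 75, 71, 63, 53, 58, 68, 69, 69, 69, 71, 71, 71]
122 [28, 43, 63, 72, 74, 73, 72, 62, 52, 60, 67, 67, 68, 71, 71, 71, 71]
123 [26, 44, 63, 73, 73, 74, 71, 62, 51, 61, 68, 68, 68, 69, 71, 71, 72]
124 [28, 50, 69, 75, 72, 73, 70, 62, 53, 59, 68, 67, 69, 69, 70, 70, 71]
125 [36, 61, 76, 78, 72, 72, 71, 63, 56, 62, 66, 67, 67, 68, 70, 70, 72]
126 [48, 70, 80, 77, 71, 71, 71, 68, 64, 66, 67, 67, 68, 69, 70, 71, 70]
127 [58, 76, 79, 75, 70, 71, 71, 71, 71, 70, 70, 67, 67, 68, 69, 71, 71]
128 [64, 77, 76, 72, 69, 70, 70, 70, 72, 73, 69, 67, 67, 68, 69, 71, 72]
129 [70, 75, 72, 70, 70, 69, 71, 72, 72, 72, 71, 67, 67, 67, 69, 70, 72]
```

>>> servo_tool:
  commands: [-0.5, -0.05, 0.8, 0, 0, 0, -1, -1.5, -0.05, 1.8, 0, 0, 0, -1, -2.3, -0.05, 2.6, 0, 0, 0, -1, -2.68, -0.05, 2.98, 0, 0, 0, -1, -2.68, -0.05, 2.98, 0, 0, 0, -1, -2.68, -0.05, 2.98, 0, 0, 0, -1]

```text
time_s: 19.55
position: [526.2, 324.8, 176.2]
orientation: [[0.143, 0.979, 0.143], [0.693, -0.202, 0.692], [0.707, 0.001, -0.708]]
force: [0.4, 0.4, -0.7]
opening: 0.281
finger_force: 49.1
```

```bash
python3 - <<'E'
from mv import *
c,a=shot('side','side_t.png')
go(tilt,[526.2,324.8,86+84.6])
print(proj(c,[526.2,324.8,90]),proj(c,[526.2,324.8,86]))
a=cv2.imread('pics/side_t.png');cv2.imwrite('pics/side_tb.png',cv2.resize(a[90:155,180:250],None,fx=7,fy=7,interpolation=cv2.INTER_CUBIC))
E
```

```text
cm [-0.4238 -0.0241  0.4113] rot [-0.0007  0.0006  0.0026] from [526.4462 324.843  176.5052] f [-0.6291  0.7761 -1.0032] 0.2796845417466655
(np.float64(215.5303375645355), np.float64(136.5381718212781)) (np.float64(215.58327953373546), np.float64(137.63056000457112))
```

View pics/side_tb.png

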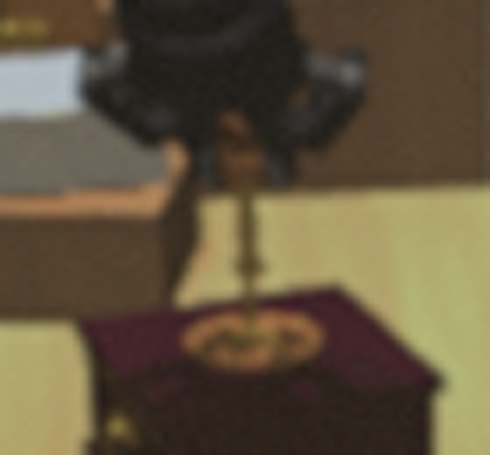

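The pin tip at (250,310) is just over the stage centre at (254,340), with its column about 0.3–0.5 px left. I'll shift 0.8 mm and feel downward.

>>> servo_tool:
  commands: [-0.2, 0.08, 0.2, 0, 0, 0, -1, -0.35, 0.08, 0.35, 0, 0, 0, -1, -0.5, 0.08, 0.5, 0, 0, 0, -1, -0.6, 0.08, 0.6, 0, 0, 0, -1, -0.6, 0.08, 0.6, 0, 0, 0, -1]

```text
time_s: 20.1
position: [527.0, 324.5, 167.4]
orientation: [[0.143, 0.979, 0.144], [0.693, -0.202, 0.691], [0.706, 0.001, -0.708]]
force: [0.0, 0.0, -1.3]
opening: 0.28
finger_force: 49.2
```

>>> servo_tool:
  commands: [-0.15, 0, 0.15, 0, 0, 0, -1, -0.3, 0, 0.3, 0, 0, 0, -1, -0.4, 0, 0.4, 0, 0, 0, -1, -0.4, 0, 0.4, 0, 0, 0, -1]

```text
time_s: 20.5
position: [526.9, 324.5, 161.7]
orientation: [[0.143, 0.979, 0.143], [0.693, -0.202, 0.691], [0.706, 0.001, -0.708]]
force: [-0.2, -0.3, -1.1]
opening: 0.283
finger_force: 49.2
```

>>> servo_tool:
  commands: [-0.2, 0, 0.2, 0, 0, 0, -1, -0.4, 0, 0.4, 0, 0, 0, -1, -0.6, 0, 0.6, 0, 0, 0, -1, -0.8, 0, 0.8, 0, 0, 0, -1, -1, 0, 1, 0, 0, 0, -1, -1, 0, 1, 0, 0, 0, -1]

```text
time_s: 21.1
position: [526.8, 324.4, 147.3]
orientation: [[0.143, 0.979, 0.143], [0.694, -0.202, 0.691], [0.706, 0.0, -0.708]]
force: [0.5, -0.8, -1.4]
opening: 0.284
finger_force: 49.2
```

>>> servo_tool:
  commands: [-0.1, 0, 0.1, 0, 0, 0, -1, -0.2, 0, 0.2, 0, 0, 0, -1, -0.25, 0, 0.25, 0, 0, 0, -1, -0.25, 0, 0.25, 0, 0, 0, -1]

```text
time_s: 21.5
position: [526.9, 324.5, 144.2]
orientation: [[0.143, 0.979, 0.143], [0.693, -0.202, 0.692], [0.706, 0.001, -0.708]]
force: [0.4, 0.1, -0.1]
opening: 0.285
finger_force: 49.2
```

>>> servo_tool:
  commands: [-0.07, 0, 0.07, 0, 0, 0, -1, -0.14, 0, 0.14, 0, 0, 0, -1, -0.14, 0, 0.14, 0, 0, 0, -1]

```text
time_s: 21.8
position: [527.1, 325.0, 143.1]
orientation: [[0.142, 0.979, 0.144], [0.692, -0.202, 0.693], [0.708, 0.001, -0.706]]
force: [-1.0, -1.1, 4.1]
opening: 0.28
finger_force: 49.6
```

>>> servo_tool:
  commands: [-0.1, 0, 0.1, 0, 0, 0, 0.3, -0.1, 0, 0.1, 0, 0, 0, 0.3, -0.1, 0, 0.1, 0, 0, 0, 0.3, -0.1, 0, 0.1, 0, 0, 0, 0.3, -0.1, 0, 0.1, 0, 0, 0, 0.3, 0, 0, -1, 0, 0, 0, 0.3, 0, 0, -4, 0, 0, 0, 0.3, 0, 0, -8, 0, 0, 0, 0.3, 0, 0, -12, 0, 0, 0, 0.3, 0, 0, -12, 0, 0, 0, 0.3]

```text
time_s: 22.8
position: [511.8, 239.4, 230.8]
orientation: [[0.142, 0.979, 0.149], [0.693, -0.206, 0.691], [0.707, 0.006, -0.707]]
force: [1.0, 0.6, 0.8]
opening: 0.646
finger_force: 0.0
```

```bash
python3 look.py w_e1 bird_pin_tip bird_cup socket; python3 - <<'E'
from mv import *
print(telemetry.state()['position'],telemetry.state()['opening'])
c,a=shot('side','side_e.png')
for m in ['bird_cup','socket','ball_topper']:
  for d in vision.mark_of(m,'side')[:3]: 
    X=w(c,d['at'])
    if X[1]>-100: print(m,d['p'],X)
a1=cv2.imread('pics/w_e1.png');a2=cv2.imread('pics/side_e.png')
cv2.imwrite('pics/end.png',np.hstack([cv2.resize(a1,(480,360)),cv2.resize(a2[70:170,170:258],(317,360),interpolation=cv2.INTER_CUBIC)]))
E
```

```text
bird_pin_tip 0.91 [526.8 324.1  59.5] [249.2 224. ]
bird_cup 0.56 [525.9 322.8 140.6] [248.2 195.5]
socket 0.83 [520.8 319.4  86.2] [244.7 220.5]
[509.2081 241.9479 226.4081] 0.6490470766725248
bird_cup 0.55 [524.1236 320.8366 139.0833]
socket 0.97 [522.5037 319.7976  83.3041]
ball_topper 0.59 [597.6739 -47.2327  28.6151]
```

View pics/end.png

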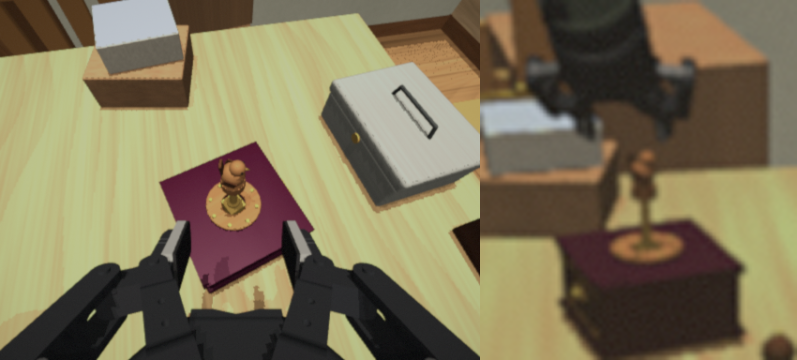

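The bird stands upright on the stage at (233,190), with the collar down. The cup reads about 140 mm against 139.5 mm for fully home, and the gripper is clear.

```bash
python3 -c "
from cell import job; print(job.job_done())"
```

```text
the job is handed in; nothing more can be done
None
```

I laid the songbird in the stand's empty place and let go. I then took it again by the cup and fitted it upright and fully home in the music box socket, released, and handed the job in at about 23 s.

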